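Test and reset the stop button of the vibrating table

ROBOT

A 7-joint arm with a two-finger parallel gripper is mounted at the origin on the work surface. World frame = base frame: x ahead of the robot, y to its left, z up, the work surface at z = 0. Lengths are in m, angles in rad, forces in N, time in s.
With the tool pointing down it reaches from about 0.425 to 0.8 m from the base axis. Payload 8.3 kg.
Tool frame: the origin (TCP) lies midway between the tips of the shut fingers; the grasp point (between the pads) lies 19 mm behind it (robot.grasp_offset is the distance from the TCP to the grasp point, in m); z points along the fingers, y is the direction in which the jaws open and shut (so a half turn about z gives the same grasp; the last joint's range is limited). The gripper opens to 85 mm and grips with 20 to 120 N. Pads are 22 mm wide; open, the fingers measure 114 mm over their backs; the gripper's body (76 mm by 85 mm) begins 54 mm behind the grasp point. The pads swing forward as they close: fully open they stand 13 mm farther back than shut.
Start: joints at [-1.369, 0.383, 0.016, 1.37, -0.006, 1.388, -0.046], TCP at [0.164, 0.603, 0.231] pointing down, gripper open.
Joint ranges: [-2.95, 2.95], [-0.25, 2.06], [-1.52, 1.56], [0.18, 2.33], [-1.44, 4.58], [0.02, 2.06], [-3.01, 3.01]. Speed limits (rad/s): [2.39, 2.39, 3.01, 3.01, 3.14, 3.14, 3.14].

INTERFACE

Orientations are given as a unit quaternion [x, y, z, w].
In Python, from plant import robot gives the robot as it stands.
- The arm moves only by the tool apply_moves, never from a script. Its argument "moves" is a list that holds one entry, the list of rows, each a list of 6 numbers: the shift along the tool's x, y, z in cm, then the turn, a rotation vector about the tool's x, y, z in rad. A call has 1 to 10 rows; each row shifts and turns the pose as measured when the row begins, along the tool's axes as they then stand; what a row does not reach is not made up. A row lasts 1/10 s, in which the tool goes at most 50 mm and 8.59 degrees, less where a joint would pass 70% of its speed; a pose out of reach is approached as far as the arm can. A call is refused whole if a number of a shift passes 5 or a number of a turn 0.15, either way. A call with a gripper value outside its range is refused whole. "jaw" is the closure, from -1 (fully open) to 1 (shut), set as the call begins (left out, the last holds). The fingers move at their own pace and stop on an object; "squeeze" is the grip in N (left out, the last holds). Time passes only in rows, so rows that do not move let the fingers close. It gives the time, the measured TCP pose, the force and the opening at its end, in the units of the state.
- robot.state(): the state, without advancing time (a new reading comes with each control period).
- robot.grab_frame(name): name is "side" or "top"; returns the picture (420x560x3 uint8, red, green, blue); there is no depth.
- robot.camera_params(name): a dict with "K" (3x3 intrinsics, pixels), "rvec" (rotation vector, rad) and "tvec" (3), from world to camera coordinates, as OpenCV has them. Camera axes: x right, y down, z forward; pixel columns grow to the right and rows downward; lengths in m; the calibration is good to about 2 mm. A picture is of the moment at which its call begins. camera_params takes no time and is no camera call.
- robot.close_job(): hands the job in, once; it reports no verdict.
Trained networks look in the newest picture that a camera, given by its name, has taken for a name from the list of things; names that differ only in an ending like _2 or _b are one class to them, and where a whole thing is asked for, a point or a joint stands for the part that bears it (a point fixed in the world has none). Each returns a list of dicts, best first, with "p" (0 to 1); they miss things now and then, are a little off and sometimes report something else, mostly with a low value. They report only what shows in the picture. A call takes as long as a camera call. They do not tell look-alikes from the thing itself.
- robot.masks_of(name, camera): "pixels" (420x560 bool, what is visible of it) and "box" ([left, top, right, bottom] in pixels, round what is visible of it).
The state is a dict: "time_s": time; "joint_pos": joint angles; "dq": joint speeds; "effort": joint torques, N m; "position": TCP position; "ee_rot": TCP orientation; "contact_force": force on the tool from outside, world axes, zero at the start; "torque": the same for the moment, N m; "gripper_width": finger opening in m.
Only numpy, scipy, OpenCV 4.12 (cv2) and the standard library are available. Lean on these libraries where they do the work, as an engineer would, in place of code of your own. Each camera call takes 0.05 s, during which the arm holds its last target.

TASK

Test the vibrating table's stop: push the mushroom stop button straight down all the way until it latches in, then twist its head clockwise by the raised bar until it unlatches and comes all the way out again. Once it is out, push the round reset button on the other station fully in for a moment and let it go. Do not press the square start button, and do not pick up or shift anything else on the bench.

Things in the scene. Friction and masses are not known exactly. Their poses are not given: they have to be found in the camera images.
- stop_station: grey box 90 x 90 mm, 58 mm high, bolted to the bench on a 130 x 110 mm foot plate, carrying the mushroom stop button on its top centre. Origin: centre of its underside at bench level; x points to its back (where the cable gland is), y to its left, z up
- stop_bar_top (a point): centre of the top of the grip bar of the stop button, 114 mm above the bench while the button is out; it moves and turns with the button. The button is an upright-axis round mushroom head 60 mm across and 20 mm thick; across the middle of its slightly domed top stands a raised straight bar 52 mm long, 12 mm thick and 20 mm high above the dome, made for turning it. The point's y axis runs along the bar, x across it, z up; untwisted, they agree with the station's axes
- stop_press (a joint): how far the stop button is pushed in, m: 0 fully out, 0.011 at the stop. It takes 8 to 10 N to push in. Beyond about 0.009 a catch snaps in and the button then stays in at about 0.008 when let go; only twisting frees it, and a spring of about 4 N then pushes it out to 0 (a finger still leaning on the head or bar can hold it in by friction; it comes out when the finger is taken away)
- stop_twist (a joint): twist of the stop button's head, rad: 0 at rest, grows clockwise seen from above, up to 1.2. The catch lets go at about 0.65. A light spring (under 0.04 N m; 1 to 2 N at the end of the bar) turns it back to 0 when let go
- button_station: grey box 85 x 130 mm, 50 mm high, bolted to the bench on a 105 x 150 mm foot plate, with two spring push buttons 64 mm apart on its top. Origin: centre of its underside; x to its back (cable gland), y to its left along the box, z up
- reset_top (a point): centre of the top of the RESET button: the round one, 30 mm across, on the station's left (+y) half, 63 mm above the bench; it stands 10 mm proud of its bezel
- reset_button (a joint): how far the round reset button is pushed, m: 0 out, 0.006 fully in (about 5 N); it springs back by itself
- start_top (a point): centre of the top of the START button: the square one, 30 x 30 mm, on the station's right (-y) half, 63 mm above the bench; leave alone
- start_button (a joint): how far the square start button is pushed, m: 0 out, 0.006 fully in; about 1.5 N begins to move it; leave alone
- mould_a: loose open-topped wooden mould box, 130 x 130 x 60 mm; a bystander, leave it where it stands. Origin: its centre of the underside
- mould_b: loose open-topped wooden mould box, 120 x 120 x 55 mm; a bystander, leave it where it stands. Origin: its centre of the underside
- mixing_cup: loose white plastic mixing cup, 104 mm across, 120 mm high; a bystander, leave it where it stands. Origin: its centre of the underside
- cylinder: loose clear measuring cylinder on a round foot (80 mm across), 208 mm high, easily tipped; a bystander, leave it where it stands. Origin: its centre of the underside
- sleeve: loose short plastic tube standing on end between or near the stations, 38 mm across, 50 mm high; a bystander, leave it where it stands. Origin: its centre of the underside
- hammer: loose hammer lying on the bench; a bystander, leave it where it stands. Origin: its underside, near its middle
- jar: loose jar, 72 mm across, 100 mm high; a bystander, leave it where it stands. Origin: its centre of the underside
- offcut: loose wooden offcut, 100 x 45 x 35 mm; a bystander, leave it where it stands. Origin: its centre of the underside
Not all that is in view belongs to the job. What is shaped like the stop_station but red is not meant. What is shaped like the button_station but yellow is not meant.

How it is judged:
By the outcome, as a careful person would: the job done as asked, in the order asked, and still so for the second after the job is handed in, with the robot touching nothing.
It also fails if it takes over 51 s, if anything falls off the work surface, if the arm or the gripper's body presses on something with over 40 N, if the wrist force passes 120 N, or if a joint passes its speed limit or range.

## Working session

There is one attempt and no reset: what is moved stays moved. The work goes in short steps, Python scripts to look and compute and a tool call to move; the robot and the scene stay as the last step left them, time stands still between calls to the robot, and variables do not carry over. Pictures are saved under pics/ and viewed, and the job is handed in when it is done.

Besides the shell and the picture viewer there is one more tool, called after ">>>" as name(argument=value, ...) on one line, values as JSON. apply_moves: Moves the arm, as the interface text tells. Its arguments: {"type":"object","properties":{"moves":{"type":"array"},"jaw":{"type":"number"},"squeeze":{"type":"number"}},"required":["moves"]}

```bash
mkdir -p pics; ls; python3 - <<'E'
from plant import robot
import cv2
for n in("side","top"):
    f=robot.grab_frame(n); cv2.imwrite(f"pics/{n}0.png",f[:,:,::-1])
    print(robot.camera_params(n))
s=robot.state(); print(s)
E
```

```text
pics
{'K': array([[407.30477437,   0.        , 287.21937076],
       [  0.        , 407.30477437, 212.18758411],
       [  0.        ,   0.        ,   1.        ]]), 'rvec': array([ 0.17250125, -2.79654946,  1.26358352]), 'tvec': array([0.50237238, 0.10831552, 1.03578009])}
{'K': array([[508.02231642,   0.        , 276.363944  ],
       [  0.        , 508.02231642, 212.9212136 ],
       [  0.        ,   0.        ,   1.        ]]), 'rvec': array([ 2.10731594, -2.11376767,  0.23254016]), 'tvec': array([-0.0135752 ,  0.53933063,  1.58195003])}
{'time_s': 0.1, 'joint_pos': array([-1.3688819 ,  0.3841619 ,  0.01639462,  1.37102664, -0.0062865 ,
        1.38818882, -0.04649408]), 'dq': array([-8.08858723e-05, -8.71263023e-04, -6.38876017e-04, -3.31687617e-03,
        8.16502325e-04, -1.20585241e-03,  1.47376949e-03]), 'effort': array([ 3.77656557e-03, -6.29137015e+01,  8.48132093e-01, -3.72760141e+01,
        1.69249991e-02,  1.05437130e-02, -1.15773861e-05]), 'position': array([0.16344476, 0.60279449, 0.2303843 ]), 'ee_rot': array([ 1.31993965e-01,  9.91250140e-01, -8.62511489e-04, -9.22301685e-05]), 'contact_force': array([ 0.06485343, -0.30064165,  0.21702782]), 'torque': array([-0.0088213 , -0.05953797,  0.03246491]), 'gripper_width': 0.08535136561457862}
```

View pics/side0.png

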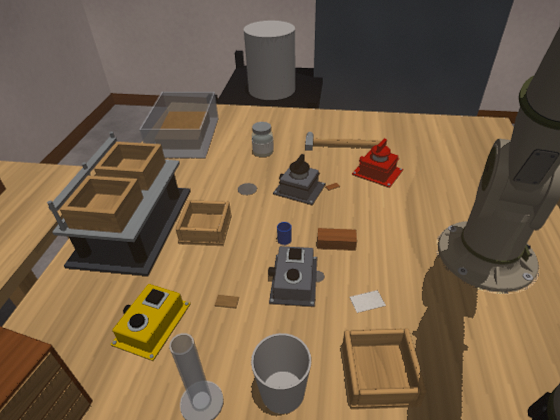

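View pics/top0.png

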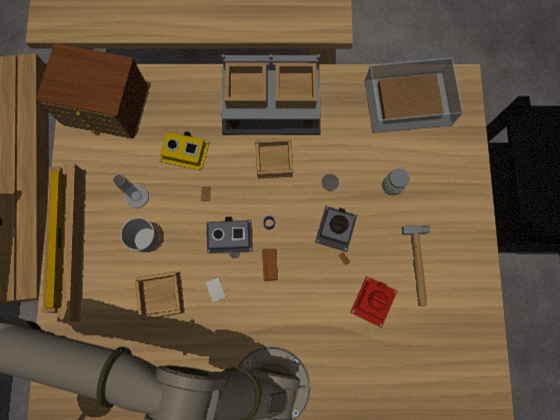

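The top view shows the grey stop station at about (337,227) and the grey button station at about (230,236), with the round button at (218,235). The red and yellow stations are the look-alikes. Next I'll measure these positions.

```bash
cat > h.py <<'E'
import numpy as np, cv2
from plant import robot
def P(n):
    c=robot.camera_params(n); R=cv2.Rodrigues(c["rvec"])[0]; return c["K"],R,c["tvec"]
def unproj(n,uv,z):
    K,R,t=P(n); d=R.T@np.linalg.solve(K,[uv[0],uv[1],1.]); o=-R.T@t
    return o+d*(z-o[2])/d[2]
def proj(n,p):
    K,R,t=P(n); q=K@(R@np.asarray(p,float)+t); return q[:2]/q[2]
E
python3 - <<'E'
from h import *
f={n:robot.grab_frame(n) for n in("side","top")}
for cam in("top","side"):
  for name,z in(("stop_station",0.03),("stop_bar_top",0.1),("button_station",0.025),("reset_top",0.063),("start_top",0.063)):
    for m in robot.masks_of(name,cam)[:4]:
        ys,xs=np.nonzero(m["pixels"]); c=(xs.mean(),ys.mean())
        print(cam,name,round(m["p"],2),[int(v) for v in m["box"]],np.round(c,1),len(xs),unproj(cam,c,z).round(3),f[cam][m["pixels"]].mean(0).round())
big=cv2.resize(f["top"][190:260,190:390],None,fx=4,fy=4,interpolation=cv2.INTER_CUBIC); cv2.imwrite("pics/topz.png",big[:,:,::-1])
big=cv2.resize(f["side"][145:305,255:355],None,fx=3.7,fy=3.7,interpolation=cv2.INTER_CUBIC); cv2.imwrite("pics/sidez.png",big[:,:,::-1])
E
```

```text
top stop_station 0.87 [316, 205, 356, 246] [336.1 228. ] 1249 [ 0.495 -0.21   0.03 ] [60. 57. 56.]
top stop_station 0.73 [348, 275, 396, 323] [373.4 301. ] 1438 [ 0.259 -0.322  0.03 ] [120.  31.  22.]
top stop_bar_top 0.86 [331, 215, 348, 234] [338.8 223.3] 238 [ 0.496 -0.21   0.1  ] [35. 29. 24.]
top stop_bar_top 0.7 [366, 289, 389, 311] [378.6 299.6] 304 [ 0.26  -0.324  0.1  ] [114.  25.  16.]
top button_station 0.96 [160, 132, 208, 168] [184.3 150.3] 1319 [0.764 0.295 0.025] [118. 100.  18.]
top button_station 0.79 [207, 217, 251, 255] [229.  235.5] 1478 [0.471 0.14  0.025] [74. 73. 74.]
top button_station 0.26 [213, 230, 221, 240] [217.8 233. ] 41 [0.48  0.176 0.025] [29. 27. 26.]
top reset_top 0.61 [212, 229, 223, 240] [217.6 233.2] 60 [0.473 0.172 0.063] [36. 34. 34.]
top start_top 0.65 [233, 227, 244, 235] [237.6 232.3] 123 [0.475 0.109 0.063] [62. 61. 60.]
top start_top 0.47 [186, 143, 199, 151] [190.7 147.8] 107 [0.76  0.267 0.063] [42. 42. 42.]
side stop_station 0.85 [351, 140, 404, 188] [378.8 166.1] 1409 [ 0.257 -0.323  0.03 ] [115.  37.  23.]
side stop_station 0.81 [272, 156, 327, 211] [299.9 183.3] 1483 [ 0.495 -0.207  0.03 ] [66. 59. 55.]
side stop_bar_top 0.65 [288, 153, 311, 176] [299.7 166.1] 265 [ 0.495 -0.196  0.1  ] [47. 38. 29.]
side button_station 0.97 [112, 280, 192, 363] [149.  321.5] 3663 [0.765 0.307 0.025] [134. 110.  14.]
side button_station 0.96 [269, 247, 318, 308] [293.9 277.2] 2486 [0.471 0.15  0.025] [77. 73. 72.]
side reset_top 0.6 [129, 311, 145, 328] [137.  320.4] 169 [0.772 0.331 0.063] [28. 25. 22.]
side start_top 0.67 [146, 289, 164, 303] [154.3 296.8] 208 [0.759 0.27  0.063] [40. 34. 27.]
side start_top 0.66 [304, 132, 380, 151] [335.8 142.1] 651 [ 0.398 -0.397  0.063] [123.  98.  69.]
side start_top 0.48 [287, 247, 301, 262] [295.1 254. ] 146 [0.472 0.111 0.063] [48. 41. 35.]
```

View pics/topz.png

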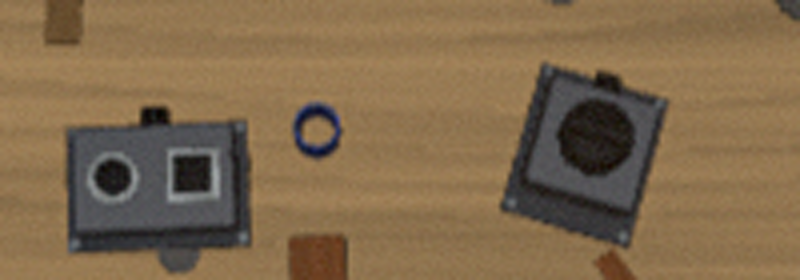

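View pics/sidez.png

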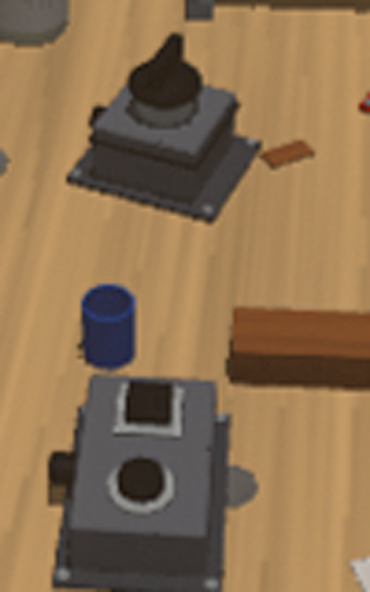

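```bash
python3 - <<'E'
from h import *
o=np.array([190,190])
def T(x,y): return (np.array([x,y])+.5)/4+o-.5
def S(x,y): return (np.array([x,y])+.5)/3.7+np.array([255,145])-.5
print("cam",-P("top")[1].T@P("top")[2],-P("side")[1].T@P("side")[2])
b=[unproj("top",T(*p),0.008) for p in((546,70),(663,100),(626,240),(510,204))]
b=np.array(b); print(b.round(4)); print("c",b.mean(0)); 
for i in range(4): d=b[(i+1)%4]-b[i]; print(np.linalg.norm(d).round(4),np.degrees(np.arctan2(d[1],d[0])).round(1))
print("head", unproj("top",T(596,137),0.088))
print("reset",unproj("top",T(113,176),0.063),unproj("top",T(113,178),0.053),unproj("side",S(142,480),0.063),unproj("side",S(141,486),0.053))
print("start",unproj("top",T(194,173),0.063),unproj("side",S(148,402),0.063))
print("sleeve",unproj("top",T(317,130),0.05))
# bar top in side: 
for p in((175,36),(140,72)): print("bar",unproj("side",S(*p),0.114))
print("headside",unproj("side",S(166,85),0.088))
f=robot.grab_frame("top"); g=f[195:255,305:370]
cv2.imwrite("pics/stopz.png",cv2.resize(cv2.convertScaleAbs(g,alpha=1.8),None,fx=9,fy=9,interpolation=cv2.INTER_CUBIC)[:,:,::-1])
f=robot.grab_frame("side"); g=f[145:215,265:335]
cv2.imwrite("pics/stopzs.png",cv2.resize(cv2.convertScaleAbs(g,alpha=1.8),None,fx=8,fy=8,interpolation=cv2.INTER_CUBIC)[:,:,::-1])
E
```

```text
cam [ 0.19042692 -0.00630759  1.66051965] [0.39431736 0.76423409 0.77292349]
[[ 0.5696 -0.1817  0.008 ]
 [ 0.5437 -0.2785  0.008 ]
 [ 0.4264 -0.2439  0.008 ]
 [ 0.4565 -0.1493  0.008 ]]
c [ 0.49905664 -0.21336016  0.008     ]
0.1002 -105.0
0.1223 163.5
0.0992 72.3
0.1176 -16.0
head [ 0.49690386 -0.21136679  0.088     ]
reset [0.47113005 0.17152117 0.063     ] [0.47126019 0.17260031 0.053     ] [0.46988208 0.17324064 0.063     ] [0.4709888  0.16970868 0.053     ]
start [0.47338068 0.10701332 0.063     ] [0.47375731 0.10883541 0.063     ]
sleeve [0.51066484 0.00904076 0.05      ]
bar [ 0.49256275 -0.23633342  0.114     ]
bar [ 0.51404452 -0.18402005  0.114     ]
headside [ 0.49630297 -0.20588497  0.088     ]
```

View pics/stopz.png

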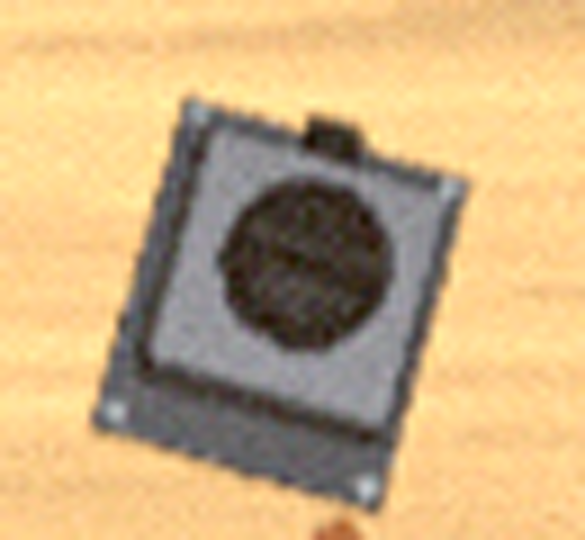

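View pics/stopzs.png

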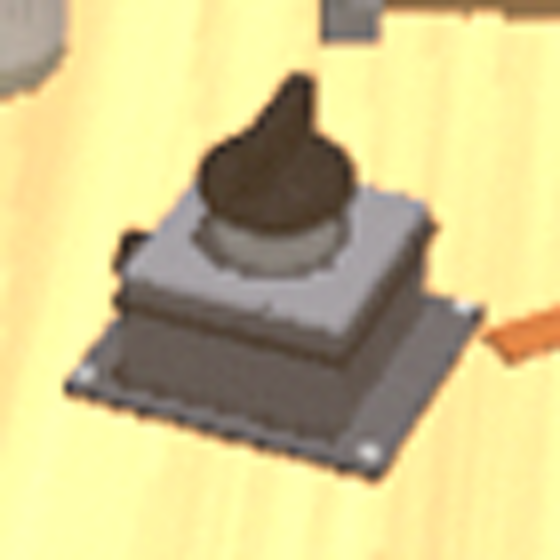

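>>> apply_moves(moves=[[[0, 0, -3, 0, 0, 0], [-3, 0, -2, 0, 0, 0.05], [-4.5, 0, 0, 0, 0, 0.07], [-4.5, 0, 0, 0, 0, 0.07], [-4.5, 0, 0, 0, 0, 0.07], [-4.5, 0, 0, 0, 0, 0.07], [-4.5, 0, 0, 0, 0, 0.07], [-4.5, 0, 0, 0, 0, 0.07], [-4.5, 0, 0, 0, 0, 0.07], [-4.5, 0, 0, 0, 0, 0.07]]], jaw=0, squeeze=50)

```text
time_s: 1.8
position: [0.4955, 0.4065, 0.2812]
ee_rot: [0.425, 0.905, 0.0, -0.002]
contact_force: [0.7, 0.7, -0.6]
gripper_width: 0.0427
```

>>> apply_moves(moves=[[[-4.5, -0.5, 0, 0, 0, 0.07], [-4.5, -0.5, 0, 0, 0, 0.07], [-4.5, -0.5, 0, 0, 0, 0.07], [-4.5, -0.5, 0, 0, 0, 0.07], [-4.5, -0.5, 0, 0, 0, 0.07], [-4.5, -0.5, 0, 0, 0, 0.07], [-4.5, -0.5, 0, 0, 0, 0.07], [-4.5, -0.5, 0, 0, 0, 0.07], [-4.5, -0.5, 0, 0, 0, 0.07], [-4.5, -0.5, 0, 0, 0, 0.07]]])

```text
time_s: 2.8
position: [0.613, -0.0389, 0.2788]
ee_rot: [0.719, 0.695, -0.0, -0.001]
contact_force: [0.3, -0.2, 0.5]
gripper_width: 0.043
```

```bash
cat >> h.py <<'E'
from scipy.spatial.transform import Rotation as Ro
def yawpose(yaw_y): # tool y at angle yaw_y deg, z down
    a=np.radians(yaw_y); y=np.array([np.cos(a),np.sin(a),0]); z=np.array([0,0,-1.]); return Ro.from_matrix(np.c_[np.cross(y,z),y,z])
def delta(p,yaw):
    s=robot.state(); R=Ro.from_quat(s["ee_rot"]); d=R.inv().apply(np.array(p)-s["position"])*100
    r=(R.inv()*yawpose(yaw)).as_rotvec(); m=R.as_matrix()
    print("t",round(s["time_s"],2),"pos",s["position"].round(4),"ydir",np.degrees(np.arctan2(m[1,1],m[0,1])).round(2),"tilt",m[2,:2].round(4),"F",s["contact_force"].round(2),"T",s["torque"].round(2),"w",s["gripper_width"].round(4),"j7",s["joint_pos"].round(2))
    print("d cm",d.round(2),"rot",r.round(3))
E
python3 -c "
from h import *
delta([.497,-.211,.16],-16)"
```

```text
Traceback (most recent call last):
  File "h.py", line 16, in delta
    print("t",round(s["time_s"],2),"pos",s["position"].round(4),"ydir",np.degrees(np.arctan2(m[1,1],m[0,1])).round(2),"tilt",m[2,:2].round(4),"F",s["contact_force"].round(2),"T",s["torque"].round(2),"w",s["gripper_width"].round(4),"j7",s["joint_pos"].round(2))
                                                                                                                                                                                                           ^^^^^^^^^^^^^^^^^^^^^^^^
AttributeError: 'float' object has no attribute 'round'
```

```bash
sed -i 's/s\["gripper_width"\].round(4)/round(s["gripper_width"],4)/' h.py
python3 -c "
from h import *
delta([.497,-.211,.16],-16)"
```

```text
t 2.8 pos [ 0.613  -0.0389  0.2788] ydir -2.01 tilt [ 0.0018 -0.0021] F [ 0.32 -0.24  0.52] T [ 0.   -0.04  0.06] w 0.043 j7 [-0.39  0.38  0.57  1.34 -0.2   1.49  0.13]
d cm [-17.62 -10.96  11.87] rot [-0.002 -0.002  0.244]
```

>>> apply_moves(moves=[[[-3, -2, 1, 0, 0, 0.04], [-3, -2, 1.5, 0, 0, 0.04], [-3, -2, 1.5, 0, 0, 0.04], [-3, -1.5, 1.5, 0, 0, 0.04], [-3, -1.5, 1.5, 0, 0, 0.04], [-2, -1, 1.5, 0, 0, 0.04], [0, 0, 0.5, 0, 0, 0], [0, 0, 0, 0, 0, 0]]])

```text
time_s: 3.6
position: [0.4832, -0.2101, 0.1873]
ee_rot: [0.806, 0.592, 0.001, 0.001]
contact_force: [1.0, 0.3, -0.5]
gripper_width: 0.0425
```

```bash
python3 -c "
from h import *
delta([.497,-.211,.13],-16)
f=robot.grab_frame('side'); cv2.imwrite('pics/s1.png',cv2.resize(f[60:230,220:380],None,fx=3.5,fy=3.5)[:,:,::-1])
f=robot.grab_frame('top'); cv2.imwrite('pics/t1.png',cv2.resize(f[170:270,280:400],None,fx=5,fy=5)[:,:,::-1])"
```

```text
t 3.6 pos [ 0.4832 -0.2101  0.1873] ydir -17.35 tilt [0.0005 0.0032] F [ 0.96  0.25 -0.54] T [-0.01 -0.02  0.02] w 0.0425 j7 [-0.24  0.23  0.7   1.73 -0.15  1.23  0.19]
d cm [0.32 1.33 5.74] rot [ 0.003 -0.    -0.024]
```

View pics/s1.png

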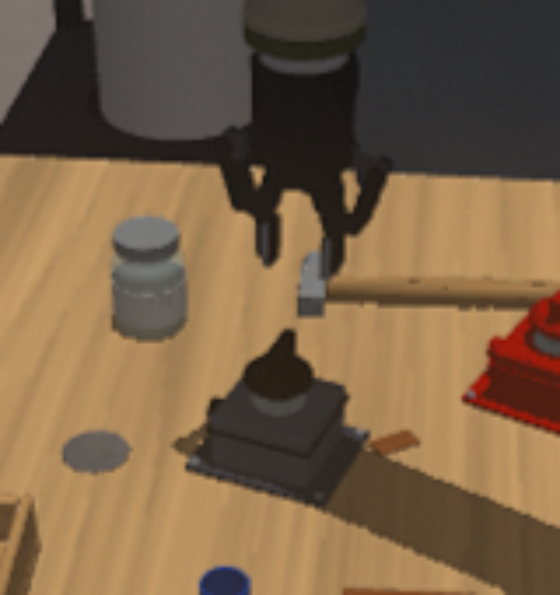

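View pics/t1.png

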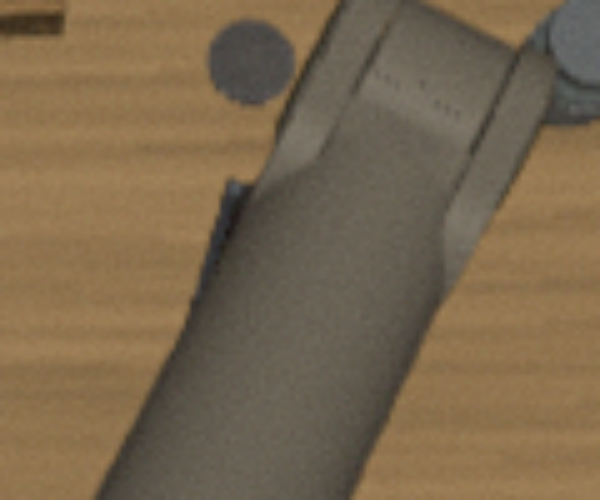

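The fingers are above the bar and straddle it, tips near (265,250) and (333,265) in the zoom. I'll centre and come down.

>>> apply_moves(moves=[[[0.3, 1.3, 1.5, 0, 0, -0.02], [0, 0, 2, 0, 0, 0], [0, 0, 1, 0, 0, 0], [0, 0, 0, 0, 0, 0]]])

```text
time_s: 4.1
position: [0.5034, -0.2071, 0.1447]
ee_rot: [0.796, 0.605, 0.003, 0.004]
contact_force: [-0.5, -0.3, -0.1]
gripper_width: 0.0425
```

```bash
python3 -c "
from h import *
delta([.497,-.211,.1],-16)
f=robot.grab_frame('side'); cv2.imwrite('pics/s2.png',cv2.resize(f[110:215,240:350],None,fx=5.4,fy=5.4,interpolation=cv2.INTER_CUBIC)[:,:,::-1])"
```

```text
t 4.1 pos [ 0.5034 -0.2071  0.1447] ydir -15.52 tilt [0.0011 0.0099] F [-0.49 -0.34 -0.15] T [-0.07 -0.02 -0.05] w 0.0425 j7 [-0.22  0.3   0.67  1.75 -0.21  1.15  0.24]
d cm [-0.56 -0.56  4.46] rot [ 0.01  -0.001  0.008]
```

View pics/s2.png

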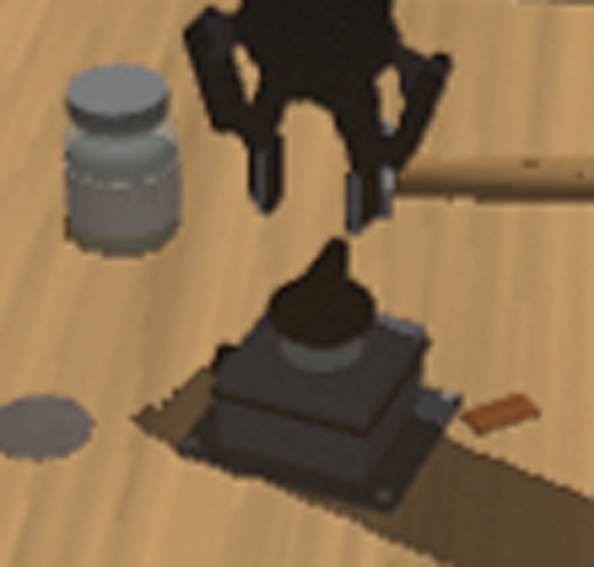

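>>> apply_moves(moves=[[[-0.5, -0.5, 0, 0.01, 0, 0], [0, 0, 0, 0, 0, 0], [0, 0, 1, 0, 0, 0], [0, 0, 0, 0, 0, 0]]])

```text
time_s: 4.55
position: [0.4984, -0.2112, 0.1374]
ee_rot: [0.796, 0.605, 0.002, 0.001]
contact_force: [-0.1, -0.3, -0.6]
gripper_width: 0.0427
```

```bash
python3 -c "
from h import *
delta([.497,-.211,.1],-16)
f=robot.grab_frame('side'); cv2.imwrite('pics/s3.png',cv2.resize(f[110:215,240:350],None,fx=5.4,fy=5.4,interpolation=cv2.INTER_CUBIC)[:,:,::-1])"
```

```text
t 4.55 pos [ 0.4984 -0.2112  0.1374] ydir -15.48 tilt [0.0017 0.0038] F [-0.13 -0.28 -0.59] T [-0.04  0.    0.06] w 0.0427 j7 [-0.21  0.31  0.67  1.76 -0.21  1.14  0.26]
d cm [-0.03 -0.16  3.74] rot [ 0.004 -0.002  0.009]
```

View pics/s3.png

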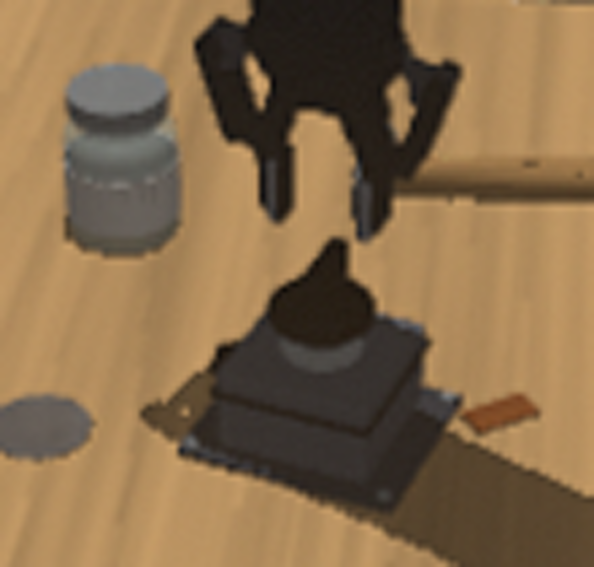

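>>> apply_moves(moves=[[[0, -0.15, 1, 0, 0, 0], [0, 0, 1, 0, 0, 0], [0, 0, 1, 0, 0, 0], [0, 0, 0.5, 0, 0, 0], [0, 0, 0, 0, 0, 0]]])

```text
time_s: 5.1
position: [0.497, -0.2108, 0.0995]
ee_rot: [0.796, 0.605, 0.002, 0.001]
contact_force: [-0.6, -0.3, -0.3]
gripper_width: 0.0425
```

```bash
python3 -c "
from h import *
delta([.497,-.211,.1],-16)
f=robot.grab_frame('side'); cv2.imwrite('pics/s4.png',cv2.resize(f[110:215,240:350],None,fx=5.4,fy=5.4,interpolation=cv2.INTER_CUBIC)[:,:,::-1])"
```

```text
t 5.1 pos [ 0.497  -0.2108  0.0995] ydir -15.5 tilt [0.0016 0.004 ] F [-0.65 -0.26 -0.3 ] T [0.06 0.07 0.03] w 0.0425 j7 [-0.2   0.35  0.66  1.81 -0.25  1.06  0.28]
d cm [-0.02  0.   -0.05] rot [ 0.004 -0.002  0.009]
```

View pics/s4.png

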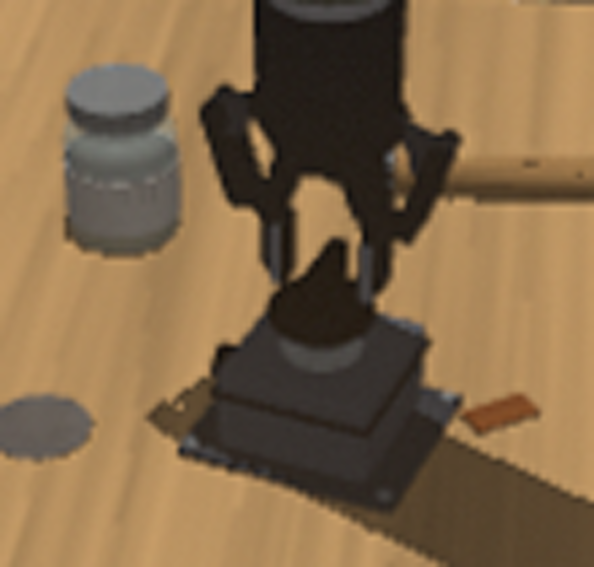

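The bar sits between the pads. Now I'll close on it.

>>> apply_moves(moves=[[[0, 0, 0, 0, 0, 0], [0, 0, 0, 0, 0, 0], [0, 0, 0, 0, 0, 0], [0, 0, 0, 0, 0, 0], [0, 0, 0, 0, 0, 0], [0, 0, 0, 0, 0, 0]]], jaw=1, squeeze=50)

```text
time_s: 5.75
position: [0.5002, -0.2117, 0.1008]
ee_rot: [0.796, 0.605, 0.003, 0.004]
contact_force: [1.9, 0.2, -2.8]
gripper_width: 0.0104
```

```bash
python3 -c "
from h import *
delta([.497,-.211,.088],-16)"
```

```text
t 5.75 pos [ 0.5002 -0.2117  0.1008] ydir -15.52 tilt [0.0005 0.0108] F [ 1.9   0.18 -2.78] T [-0.03 -0.08 -0.2 ] w 0.0104 j7 [-0.2   0.35  0.66  1.8  -0.25  1.06  0.28]
d cm [-0.02 -0.34  1.27] rot [ 0.011 -0.001  0.008]
```

>>> apply_moves(moves=[[[0, 0, 0.3, 0, 0, 0], [0, 0, 0.3, 0, 0, 0], [0, 0, 0.3, 0, 0, 0], [0, 0, 0.2, 0, 0, 0], [0, 0, 0, 0, 0, 0]]])

```text
time_s: 6.25
position: [0.5003, -0.2118, 0.0922]
ee_rot: [0.796, 0.605, 0.005, 0.004]
contact_force: [0.2, 0.2, -0.1]
gripper_width: 0.0099
```

```bash
python3 -c "
from h import *
delta([.497,-.211,.088],-16)"
```

```text
t 6.25 pos [ 0.5003 -0.2118  0.0922] ydir -15.57 tilt [0.003  0.0117] F [ 0.16  0.25 -0.15] T [ 0.12  0.39 -0.17] w 0.0099 j7 [-0.19  0.36  0.65  1.81 -0.26  1.04  0.29]
d cm [-0.01 -0.35  0.42] rot [ 0.012 -0.003  0.008]
```

>>> apply_moves(moves=[[[0, 0, 0.3, 0, 0, 0], [0, 0, 0.2, 0, 0, 0]]])

```text
time_s: 6.45
position: [0.5012, -0.2121, 0.0891]
ee_rot: [0.796, 0.605, 0.006, 0.004]
contact_force: [-5.0, 3.7, 22.2]
gripper_width: 0.0106
```

```bash
python3 -c "
from h import *
delta([.497,-.211,.088],-16)"
```

```text
t 6.45 pos [ 0.5012 -0.2121  0.0891] ydir -15.57 tilt [0.0041 0.0138] F [-4.98  3.75 22.16] T [ 0.83  1.24 -0.18] w 0.0106 j7 [-0.19  0.37  0.65  1.81 -0.26  1.03  0.3 ]
d cm [-0.01 -0.44  0.1 ] rot [ 0.014 -0.004  0.008]
```

>>> apply_moves(moves=[[[0, 0, -0.2, 0, 0, 0], [0, 0, -0.1, 0, 0, 0]]])

```text
time_s: 6.65
position: [0.5009, -0.212, 0.0924]
ee_rot: [0.796, 0.605, 0.006, 0.004]
contact_force: [1.2, 0.3, -4.6]
gripper_width: 0.0107
```

```bash
python3 -c "
from h import *
delta([.497,-.211,.092],-16)
f=robot.grab_frame('side'); cv2.imwrite('pics/s5.png',cv2.resize(f[110:215,240:350],None,fx=5.4,fy=5.4,interpolation=cv2.INTER_CUBIC)[:,:,::-1])"
```

```text
t 6.65 pos [ 0.5009 -0.212   0.0924] ydir -15.59 tilt [0.0048 0.0136] F [ 1.25  0.31 -4.62] T [-0.1   0.01 -0.14] w 0.0107 j7 [-0.19  0.36  0.65  1.81 -0.26  1.04  0.29]
d cm [-0.01 -0.41  0.04] rot [ 0.014 -0.005  0.007]
```

View pics/s5.png

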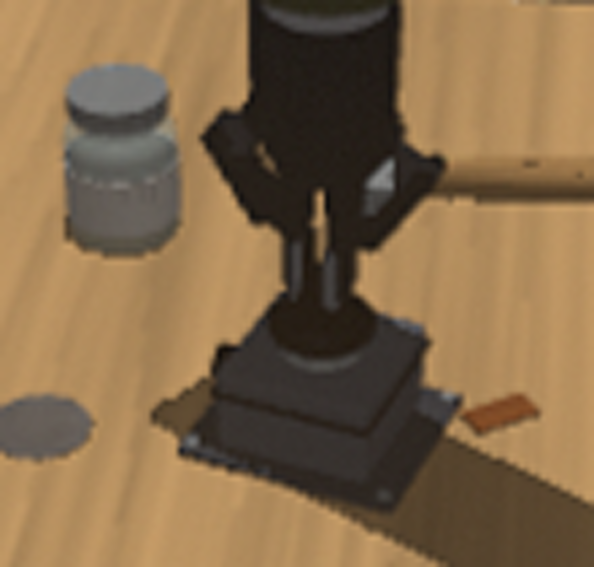

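The head is down: the collar is hardly visible at (322,355), and the button resists a light pull, so it is latched. Next I'll twist clockwise.

>>> apply_moves(moves=[[[0, 0, 0, 0, 0, 0.1], [0, 0, 0, 0, 0, 0.1], [0, 0, 0, 0, 0, 0.1], [0, 0, 0, 0, 0, 0.1], [0, 0, 0, 0, 0, 0.1], [0, 0, 0, 0, 0, 0]]], squeeze=30)

```text
time_s: 7.3
position: [0.5026, -0.213, 0.0921]
ee_rot: [0.924, 0.381, 0.008, 0.004]
contact_force: [-2.0, 1.7, 2.2]
gripper_width: 0.0101
```

```bash
python3 -c "
from h import *
delta([.501,-.212,.092],-16-50)"
```

```text
t 7.3 pos [ 0.5026 -0.213   0.0921] ydir -45.17 tilt [0.0107 0.014 ] F [-1.95  1.69  2.2 ] T [0.2  0.59 0.01] w 0.0101 j7 [-0.27  0.39  0.76  1.81 -0.31  1.04 -0.18]
d cm [-0.05 -0.18  0.01] rot [ 0.012 -0.013  0.364]
```

>>> apply_moves(moves=[[[0, -0.1, 0, 0, 0, 0.1], [0, 0, 0, 0, 0, 0.1], [0, 0, 0, 0, 0, 0.1], [0, 0, 0, 0, 0, 0.08], [0, 0, 0, 0, 0, 0]]])

```text
time_s: 7.8
position: [0.5034, -0.2141, 0.0929]
ee_rot: [0.979, 0.201, 0.01, 0.005]
contact_force: [-1.6, 1.7, 3.3]
gripper_width: 0.0103
```

```bash
python3 -c "
from h import *
delta([.501,-.212,.103],-16-50)
f=robot.grab_frame('side'); cv2.imwrite('pics/s6.png',cv2.resize(f[110:215,240:350],None,fx=5.4,fy=5.4,interpolation=cv2.INTER_CUBIC)[:,:,::-1])"
```

```text
t 7.8 pos [ 0.5034 -0.2141  0.0929] ydir -66.79 tilt [0.0166 0.0138] F [-1.59  1.74  3.28] T [ 0.31  0.64 -0.01] w 0.0103 j7 [-0.33  0.41  0.84  1.82 -0.35  1.05 -0.52]
d cm [-0.12 -0.28 -1.01] rot [ 0.014 -0.017 -0.014]
```

View pics/s6.png

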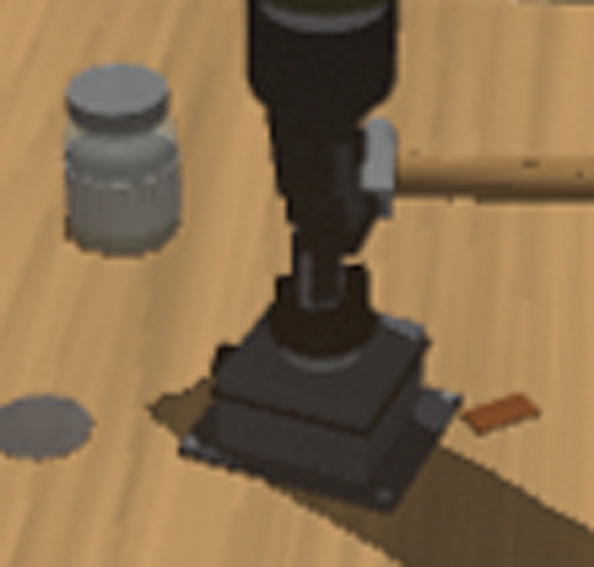

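The bar has turned about 51° with the gripper, and the +3.3 N upward force fits the freed spring. I'll let it rise with the hand, then open.

>>> apply_moves(moves=[[[-0.1, -0.2, -0.3, 0, 0, 0], [0, 0, -0.3, 0, 0, 0], [0, 0, -0.3, 0, 0, 0], [0, 0, -0.2, 0, 0, 0], [0, 0, 0, 0, 0, 0]]])

```text
time_s: 8.35
position: [0.503, -0.2137, 0.1004]
ee_rot: [0.978, 0.209, 0.01, 0.009]
contact_force: [3.5, -2.8, 1.8]
gripper_width: 0.0106
```

```bash
python3 -c "
from h import *
delta([.501,-.212,.103],-16-50)
f=robot.grab_frame('side'); cv2.imwrite('pics/s7.png',cv2.resize(f[110:215,240:350],None,fx=5.4,fy=5.4,interpolation=cv2.INTER_CUBIC)[:,:,::-1])"
```

```text
t 8.35 pos [ 0.503  -0.2137  0.1004] ydir -65.88 tilt [0.0159 0.0216] F [ 3.55 -2.8   1.85] T [-0.47 -0.58  0.04] w 0.0106 j7 [-0.34  0.39  0.85  1.82 -0.34  1.05 -0.52]
d cm [-0.1  -0.23 -0.27] rot [ 0.022 -0.016  0.002]
```

View pics/s7.png

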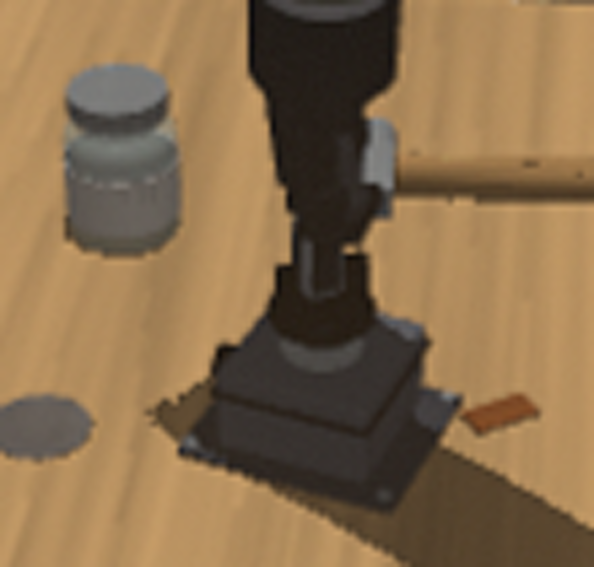

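>>> apply_moves(moves=[[[0, 0, 0, 0, 0, 0], [0, 0, 0, 0, 0, 0], [0, 0, 0, 0, 0, 0], [0, 0, -1, 0, 0, 0], [0, 0, -2, 0, 0, 0], [0, 0, -3, 0, 0, 0], [0, 0, -3, 0, 0, 0], [0, 0, -3, 0, 0, -0.05], [0, 0, 0, 0, 0, 0]]], jaw=-1)

```text
time_s: 9.3
position: [0.498, -0.2116, 0.2273]
ee_rot: [0.972, 0.236, 0.008, 0.008]
contact_force: [0.9, -0.4, 0.0]
gripper_width: 0.0856
```

```bash
python3 -c "
from h import *
delta([.471,.172,.2],-16)
f=robot.grab_frame('side'); cv2.imwrite('pics/s8.png',cv2.resize(f[110:215,240:350],None,fx=5.4,fy=5.4,interpolation=cv2.INTER_CUBIC)[:,:,::-1])"
```

```text
t 9.3 pos [ 0.498  -0.2116  0.2273] ydir -62.68 tilt [0.0126 0.0189] F [ 0.88 -0.43  0.01] T [-0.02 -0.01  0.05] w 0.0856 j7 [-0.42  0.25  0.91  1.66 -0.2   1.31 -0.57]
d cm [ 15.18 -35.36   2.25] rot [ 0.023 -0.004 -0.815]
```

View pics/s8.png

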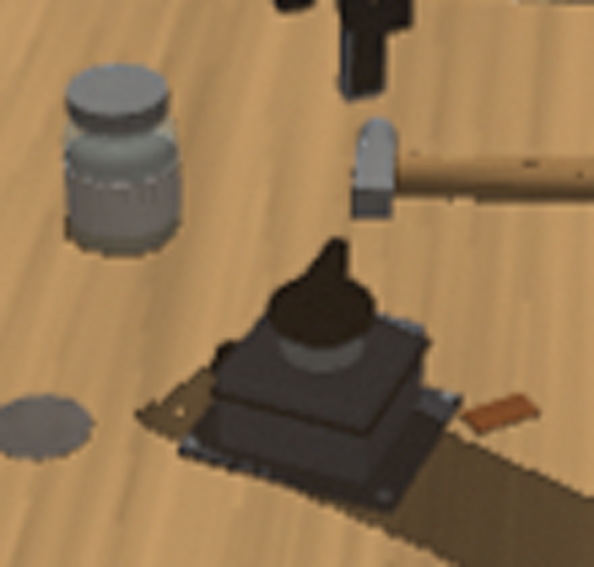

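The side view shows the button back out with the bar untwisted, matching the first picture. Now I'll move to the reset button with the fingers shut.

>>> apply_moves(moves=[[[0, 0, -1, 0, 0, -0.14], [0, 0, -1, 0, 0, -0.14], [0, 0, 0, 0, 0, -0.14], [0, 0, 0, 0, 0, -0.14], [2, 0, 0, 0, 0, -0.14], [4, 0, 0, 0, 0, -0.08], [4, 0, 0, 0, 0, -0.08], [4, 0, 0, 0, 0, -0.08], [4, 0, 0, 0, 0, -0.08], [4, 0, 0, 0, 0, -0.08]]], jaw=1)

```text
time_s: 10.35
position: [0.544, 0.0003, 0.24]
ee_rot: [0.697, 0.717, -0.001, 0.007]
contact_force: [1.2, 1.1, 0.9]
gripper_width: 0.0
```

```bash
python3 -c "
from h import *
delta([.4705,.1725,.15],20)"
```

```text
t 10.35 pos [5.44e-01 3.00e-04 2.40e-01] ydir 1.59 tilt [-0.0111  0.0081] F [1.18 1.07 0.86] T [-0.01  0.04 -0.03] w 0.0 j7 [-0.59  0.22  0.62  1.61 -0.12  1.35  0.07]
d cm [17.51 -6.94  8.76] rot [ 0.006  0.012 -0.321]
```

>>> apply_moves(moves=[[[4, -1, 0, 0, 0, -0.08], [4, -0.5, 1, 0, 0, -0.08], [4, -0.5, 1, 0, 0, -0.08], [3, -0.5, 2, 0, 0, -0.08], [1, -0.5, 2, 0, 0, 0], [0, 0, 1, 0, 0, 0], [0, 0, 0, 0, 0, 0]]])

```text
time_s: 11.05
position: [0.4829, 0.1647, 0.1608]
ee_rot: [0.563, 0.826, -0.005, 0.004]
contact_force: [-0.7, -0.2, 1.0]
gripper_width: -0.0003
```

```bash
python3 -c "
from h import *
delta([.4705,.1725,.10],20)"
```

```text
t 11.05 pos [0.4829 0.1647 0.1608] ydir 21.42 tilt [-0.0122 -0.0041] F [-0.67 -0.15  1.04] T [-0.02  0.    0.  ] w -0.0003 j7 [-0.8   0.19  0.45  1.8  -0.08  1.17  0.05]
d cm [ 1.25 -0.84  6.07] rot [-0.004  0.012  0.025]
```

>>> apply_moves(moves=[[[1.2, -0.8, 1, 0, 0.01, 0], [0, 0, 2, 0, 0, 0], [0, 0, 2, 0, 0, 0], [0, 0, 1, 0, 0, 0], [0, 0, 0, 0, 0, 0]]])

```text
time_s: 11.55
position: [0.4759, 0.1671, 0.1025]
ee_rot: [0.569, 0.823, -0.001, 0.002]
contact_force: [0.4, -0.8, 0.1]
gripper_width: 0.0004
```

```bash
python3 -c "
from h import *
delta([.4705,.1725,.065],20)
f=robot.grab_frame('side'); cv2.imwrite('pics/s9.png',cv2.resize(f[190:310,230:350],None,fx=5,fy=5,interpolation=cv2.INTER_CUBIC)[:,:,::-1])
f=robot.grab_frame('top'); cv2.imwrite('pics/t9.png',cv2.resize(f[190:290,180:300],None,fx=5,fy=5,interpolation=cv2.INTER_CUBIC)[:,:,::-1])"
```

```text
t 11.55 pos [0.4759 0.1671 0.1025] ydir 20.7 tilt [-0.0036  0.0006] F [ 0.41 -0.83  0.07] T [-0.05  0.05  0.02] w 0.0004 j7 [-0.79  0.24  0.44  1.88 -0.12  1.04  0.06]
d cm [ 0.71 -0.31  3.75] rot [0.001 0.004 0.012]
```

View pics/s9.png

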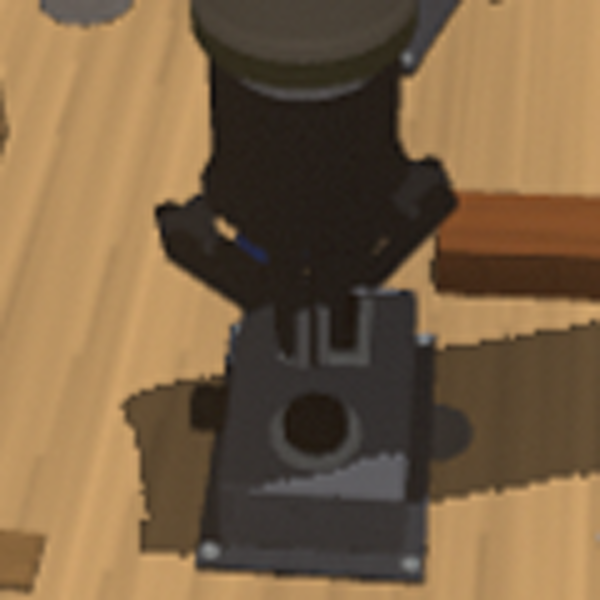

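>>> apply_moves(moves=[[[0.7, -0.3, 0, 0, 0, 0], [0, 0, 0, 0, 0, 0], [0, 0, 1, 0, 0, 0], [0, 0, 1, 0, 0, 0], [0, 0, 0.5, 0, 0, 0], [0, 0, 0, 0, 0, 0]]])

```text
time_s: 12.25
position: [0.4726, 0.1744, 0.0793]
ee_rot: [0.568, 0.823, 0.002, 0.003]
contact_force: [-0.0, -0.1, 0.2]
gripper_width: 0.0001
```

```bash
python3 -c "
from h import *
delta([.4705,.1725,.057],20)
f=robot.grab_frame('side'); cv2.imwrite('pics/s10.png',cv2.resize(f[190:310,230:350],None,fx=5,fy=5,interpolation=cv2.INTER_CUBIC)[:,:,::-1])"
```

```text
t 12.25 pos [0.4726 0.1744 0.0793] ydir 20.72 tilt [-0.0022  0.0071] F [-0.04 -0.1   0.21] T [-0.04  0.01  0.01] w 0.0001 j7 [-0.79  0.27  0.43  1.91 -0.13  0.98  0.06]
d cm [-0.1  -0.28  2.23] rot [0.007 0.002 0.013]
```

View pics/s10.png

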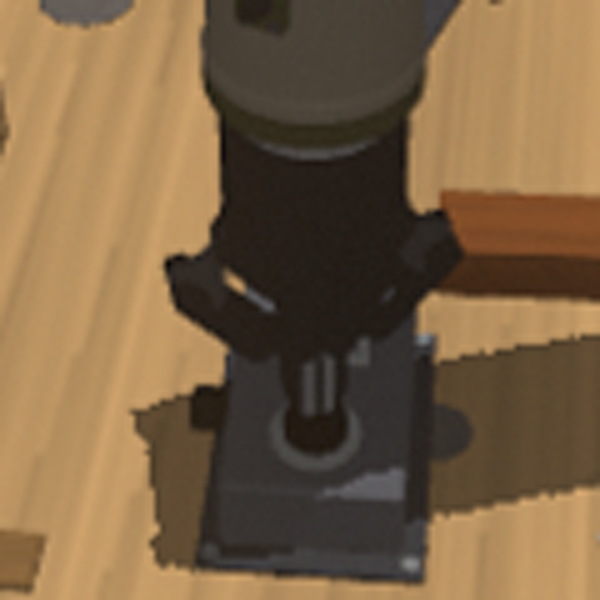

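The fingertips at (315,410) stand just over the round button at (315,430). Now the press.

>>> apply_moves(moves=[[[0, -0.2, 0.8, 0, 0, 0], [0, 0, 0.6, 0, 0, 0], [0, 0, 0.3, 0, 0, 0], [0, 0, 0.3, 0, 0, 0], [0, 0, 0.2, 0, 0, 0]]])

```text
time_s: 12.8
position: [0.4715, 0.1738, 0.0568]
ee_rot: [0.568, 0.823, 0.003, 0.003]
contact_force: [-6.8, -2.0, 24.7]
gripper_width: -0.0003
```

```bash
python3 -c "
from h import *
delta([.4705,.1725,.057],20)"
```

```text
t 12.8 pos [0.4715 0.1738 0.0568] ydir 20.71 tilt [-0.0018  0.0085] F [-6.8  -2.04 24.69] T [-0.61  1.6   0.01] w -0.0003 j7 [-0.78  0.3   0.43  1.94 -0.15  0.93  0.07]
d cm [-0.09 -0.14 -0.02] rot [0.009 0.002 0.012]
```

It is bottomed at z = 0.0568 m (63 mm less 6 mm) with 25 N. I'll hold a moment, then lift away.

>>> apply_moves(moves=[[[0, 0, 0, 0, 0, 0], [0, 0, 0, 0, 0, 0], [0, 0, -1, 0, 0, 0], [0, 0, -2, 0, 0, 0], [0, 0, -4, 0, 0, 0], [0, 0, -4, 0, 0, 0], [0, 0, -4, 0, 0, 0], [4, 0, -2, 0, 0, 0], [4, 0, 0, 0, 0, 0], [0, 0, 0, 0, 0, 0]]])

```text
time_s: 13.8
position: [0.4416, 0.2485, 0.2386]
ee_rot: [0.571, 0.821, 0.004, 0.003]
contact_force: [0.3, 0.2, -0.8]
gripper_width: -0.0004
```

>>> apply_moves(moves=[[[4, 1, 0, 0, 0, -0.05], [4, 1, 0, 0, 0, -0.05], [3, 0, 0, 0, 0, 0], [0, 0, 0, 0, 0, 0], [0, 0, 0, 0, 0, 0], [0, 0, 0, 0, 0, 0]]])

```text
time_s: 14.4
position: [0.4171, 0.359, 0.2412]
ee_rot: [0.528, 0.849, 0.005, 0.005]
contact_force: [0.7, -0.2, -0.2]
gripper_width: 0.0
```

```bash
python3 -c "
from h import *
delta([.4705,.1725,.057],20)
f=robot.grab_frame('side'); cv2.imwrite('pics/s11.png',f[:,:,::-1])
f=robot.grab_frame('top'); cv2.imwrite('pics/t11.png',f[:,:,::-1])"
```

```text
t 14.4 pos [0.4171 0.359  0.2412] ydir 26.2 tilt [-0.003   0.0131] F [ 0.69 -0.15 -0.23] T [-0.    0.   -0.02] w 0.0 j7 [-1.03  0.21  0.31  1.59 -0.06  1.35 -0.26]
d cm [-19.03  -3.69  18.43] rot [0.013 0.002 0.108]
```

View pics/s11.png

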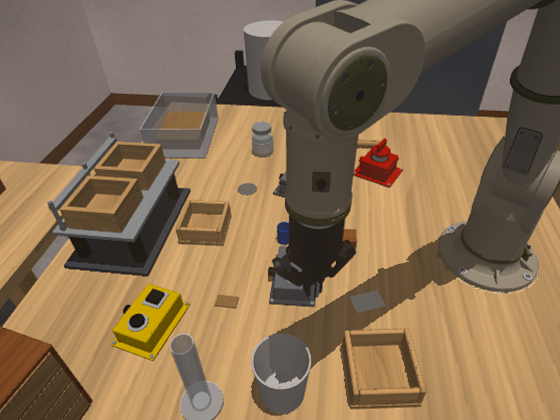

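View pics/t11.png

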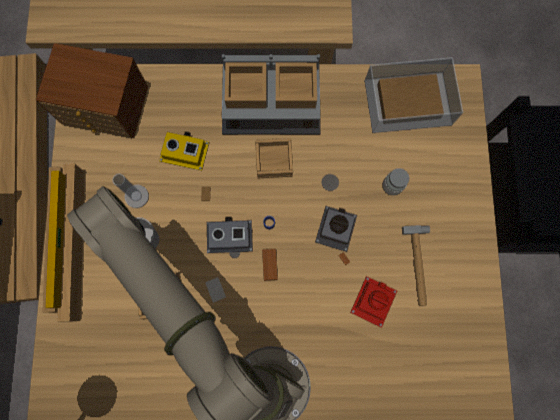

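The stations, sleeve, offcut, hammer, jar, cup and cylinder are all where they were. I'll do a quick numeric check against the first top picture, then hand in.

```bash
python3 -c "
from h import *
a=cv2.imread('pics/top0.png',0).astype(np.float32);b=cv2.imread('pics/t11.png',0).astype(np.float32)
for n,(x0,y0,x1,y1) in dict(stop=(322,208,354,240),reset=(208,224,226,246),start=(228,222,250,246),sleeve=(260,213,280,232),hammer=(400,220,432,308),jar=(380,165,412,198)).items():
    A=a[y0:y1,x0:x1];B=b[y0:y1,x0:x1]; print(n,cv2.phaseCorrelate(A,B),abs(A-B).mean())
robot.close_job()"
```

```text
stop ((-0.051750126605941915, -0.037529057441947344), 0.9500478785485029) 4.1601562
reset ((0.09332664867417151, 0.06127027915885641), 1.0492905218292166) 3.441919
start ((-0.11956575236247247, 0.0646487500353814), 0.8759672529995441) 3.5208333
sleeve ((-0.03235797207896596, -0.04364536901832672), 0.9616230952739716) 3.7210526
hammer ((-0.024950628962834287, -0.005132569322739755), 0.9285747256543901) 3.6608665
jar ((-0.09845894438536718, 0.020037530155342154), 0.987822857995828) 3.5464015
the job is handed in; nothing more can be done
```

The job is done in the order asked and handed in at about 14.5 s of the 51 s allowed. `close_job` gives no verdict, so these are my own checks.

- **Stop pressed:** I gripped the stop button's bar and pushed straight down about 11.7 mm until it hit the stop at 22 N. It then resisted a light upward pull with about 5 N, so it was latched.
- **Stop released:** I twisted the bar about 51° (0.89 rad) clockwise. The upward spring force came back, and I let the button rise and released the bar. The side view then showed it fully out and untwisted, as in the first picture.
- **Reset:** With the fingers shut I pressed the round button to z = 0.0568 m, against an expected 0.057 m, at 25 N. I held it about 0.2 s, then lifted clear.
- **Last check:** In the top view the stop, reset, start, sleeve, hammer and jar each shifted by less than 0.15 px from the first picture. The arm hid part of the mixing cup and `mould_a` in that view, but both showed in place in the side view. The arm stands clear, with contact force under 1 N.

No check failed. While gripped, the bar sat about 3–4 mm from my camera estimate of its centre, and the grip took up the difference. The start button was not touched.

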